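# Load a circuit board under the lip of a pin jig and hold it pressed home

## Robot

A 6-joint arm with a two-finger parallel gripper is mounted at the origin on the work surface. World frame = base frame: x ahead of the robot, y to its left, z up, the work surface at z = 0. Lengths are in m, angles in rad, forces in N, time in s.
With the tool pointing down it reaches from about 0.275 to 0.725 m from the base axis. Payload 5.6 kg.
Tool frame: the origin (TCP) lies at the very end of the fingers, on their centre line; the grasp point (between the pads) lies 19 mm behind it; z points along the fingers, y is the line along which they close (so a half turn about z gives the same grasp; the last joint's range is limited). The gripper opens to 85 mm and grips with 20 to 120 N. Pads are 22 mm wide; open, the fingers measure 114 mm over their backs; the gripper's body (76 mm by 85 mm) begins 54 mm behind the grasp point. The pads swing forward as they close: fully open they stand 13 mm farther back than shut.
Start: joints at [1.592, 0.255, 0.108, 0, -1.424, -0.285], TCP at [0.143, 0.531, 0.231] pointing down, gripper open.
Joint ranges: [-2.95, 2.95], [-1.21, 1.97], [-1.09, 1.5], [-2.87, 1.71], [-2.94, -0.07], [-3.05, 3.05]. Speed limits (rad/s): [2.57, 2.57, 3.14, 3.14, 3.14, 3.14].

## Interface

Orientations are given as a rotation vector (axis times angle).
In Python, from workcell import arm gives the robot as it stands.
- The arm moves only by the tool move_arm, never from a script. Its argument "deltas" is text: rows parted by semicolons, each of 7 numbers parted by spaces: the opening, from 0 (shut) to 1 (fully open), then the shift along the tool's x, y, z in units of 0.025 m (1.0 is 0.025 m), then the turn, a rotation vector about the tool's x, y, z in units of 4 degrees (1.0 is 4 degrees). A call has 1 to 20 rows; each row shifts and turns the commanded pose from where the row before left it, along the tool's axes as they then stand; what a row does not reach is not made up. A row lasts 1/12 s, in which the tool goes at most 41.7 mm and 7.16 degrees, less where a joint would pass 70% of its speed; a pose out of reach is approached as far as the arm can. A call with a number of a shift or a turn outside -1 to 1 is refused whole. A call with a gripper value outside its range is refused whole. The fingers move at their own pace and stop on an object; "newtons" is the grip in N (left out, the last holds). Time passes only in rows, so rows that do not move let the fingers close. It gives the time, the measured TCP pose, the force, the opening and the grip force at its end, in the units of the state.
- arm.get_state(): the state, without advancing time (a new reading comes with each control period).
- arm.get_image(name): name is "side" or "top" or "wrist"; returns a dict with "frame" (420x560x3 uint8, red, green, blue), "range_z" (420x560 float32, m along the optical axis (not along the pixel's ray), 0 where there is no reading), "K" (3x3 intrinsics, pixels), "D" ([k1, k2, p1, p2, k3] as OpenCV has them; the pictures are not rectified), "R" (3x3) and "t" (3): a world point X has camera coordinates R X + t; the wrist camera has in their place "T_tool_cam" (4x4, takes a point from camera to tool coordinates, whose origin is the TCP and whose axes are the flange's). Camera axes: x right, y down, z forward; pixel columns grow to the right and rows downward; lengths in m; the calibration is good to about 2 mm. A picture is of the moment at which its call begins: read the wrist's pose just before it.
- arm.close_job(): hands the job in; it is judged then, once.
The state is a dict: "time_s": time; "joints": joint angles; "qvel": joint speeds; "joint_torque": joint torques, N m; "eef_pos": TCP position; "tool_rot": TCP orientation; "contact_force": force on the tool from outside, world axes, zero at the start; "torque": the same for the moment, N m; "gripper_width": opening from 0.0 (shut) to 1.0 (fully open); "grip_force": force on a finger pad.
Only numpy, scipy, OpenCV 4.12 (cv2) and the standard library are available. Lean on these libraries where they do the work, as an engineer would, in place of code of your own. Each camera call takes 0.05 s, during which the arm holds its last target. There are 200 camera calls.

## Task

Lift the orange dust cover off the programming jig and set it down upright on the blue mat. Then load the circuit board into the jig: push its bare edge (the one away from the blue terminal block) fully in under the jig's blue lip and press the board down flat on the nest against the sprung gold pins. Finish while still holding the board pressed fully home, because the pins lift it again if you let go; leave the multimeter, solder spool and breadboard where they are.

Things in the scene. Friction and masses are not known exactly. Their poses are not given: they have to be found in the camera images.
- jig: Fixed programming jig, grey-topped black box 150 (x) x 130 (y) x 20 mm. Origin: centre of its underside; z up; +x points from the open front to the blue lip. Its flat top is the nest floor, 20 mm up. Side guides (x -48 to +4 mm, 5 mm high, sloping inside) leave a channel 66 mm wide at y = 0. Six gold sprung pins in a row at x = -30 mm, y -20 to +20 mm, stand 4 mm above the floor when free
- nest_stop (a point): Foot of the jig's rear stop, which faces -x, at nest-floor level, on the centre line; axes as the jig's; 30 mm from its origin. The blue lip, 84 mm wide, overhangs the floor 8 mm in front of the stop, 5 mm above the floor; its sloping lead-in rises to 10 mm at 15.5 mm in front of the stop. Home: the board's bare edge against the stop, its underside flat on the floor, centred in y
- pin0 (a joint): Travel of the pin at y = -20 mm of the jig, m: 0 = free (4 mm above the floor), 0.004 = level with the floor. Each of the six pins pushes up with 0.4 N when free, 1.2 N when level with the floor (about 7 N for all)
- pin5 (a joint): The same for the pin at y = +20 mm of the jig
- cover_knob (a point): On the axis of the black knob (20 mm dia, 32 mm high) of the orange dust cover: 12 mm below the knob's top, 20 mm above the cover's flat roof, 44 mm above its rim. z up. Cover: loose cap 67 x 92 x 24 mm, open below, about 90 g, standing on the jig's top over pins and guides, square with the jig within 0.02 rad. Lift it straight up 15 mm before moving sideways
- mat: Fixed blue mat, 200 x 200 x 3 mm, empty, left or right of the jig. Origin: centre of its underside; z up. The cover goes on it
- board_grip (a point): Centre of the heat sink (aluminium, 30 (x) x 24 (y) x 40 mm high) in the middle of the loose green board: 20 mm above the board's face, 22.4 mm above its underside; z up. Its flat y sides are to be gripped; bare board below the fingers. Board 80 (x) x 60 (y) x 2.4 mm, about 100 g. +x points to the bare edge; at the -x end (x below -25 mm) a blue terminal block and 2 capacitors, 12 mm high
- board_edge (a point): Middle of the board's bare +x edge, 40 mm from its centre, half-way through its thickness (1.2 mm above the underside); axes as board_grip
- tray: Fixed black tray in which the board lies flat, on the other side of the jig from the mat: 150 x 130 mm, walls 10 mm high, floor 3 mm thick. Origin: centre of its underside; z up
- meter: Bystander: multimeter in a blue holster lying beyond the jig, 88 (x) x 185 (y) x 47 mm; origin: centre of its underside
- spool: Bystander: solder spool with red flanges, standing, 60 mm dia, 48 mm high; origin: centre of its underside
- breadboard: Bystander: white breadboard on a pale yellow block, 55 x 84 x 27 mm (parts on it up to 39 mm); origin: centre of its underside

How it is judged:
By the outcome, as a careful person would: the job done as asked, in the order asked, and still so for the second after the job is handed in, while the arm keeps its last pose, push and grip.
It also fails if it takes over 51 s, if anything falls off the work surface, if the arm or the gripper's body presses on something with over 40 N, if the wrist force passes 120 N, or if a joint passes its speed limit or range.

## Working session

There is one attempt and no reset: what is moved stays moved. The work goes in short steps, Python scripts to look and compute and a tool call to move; the robot and the scene stay as the last step left them, time stands still between calls to the robot, and variables do not carry over. Pictures are saved under pics/ and viewed, at most 10 in all, crops included, and the job is handed in when it is done.

Besides the shell and the picture viewer there is one more tool, called after "Request:" by a JSON object that holds its "op" and its "data", one argument or row to a line. move_arm: Moves the arm, as the interface text tells. Its arguments: {"type":"object","properties":{"deltas":{"type":"string"},"newtons":{"type":"number"}},"required":["deltas"]}

```bash
mkdir -p pics; cat > h.py <<'E'
import numpy as np, cv2
from workcell import arm
from scipy.spatial.transform import Rotation as Ro
def grab(n,save=None):
    s=arm.get_state(); im=arm.get_image(n)
    if save: cv2.imwrite('pics/'+save,im['frame'][:,:,::-1])
    if 'R' in im: R,t=np.array(im['R']),np.array(im['t'])
    else:
        T=np.array(im['T_tool_cam']); W=np.eye(4); W[:3,:3]=Ro.from_rotvec(s['tool_rot']).as_matrix(); W[:3,3]=s['eef_pos']
        M=np.linalg.inv(W@T); R,t=M[:3,:3],M[:3,3]
    z=im['range_z']; h,w=z.shape
    uv=np.stack(np.meshgrid(np.arange(w),np.arange(h)),-1).reshape(-1,1,2).astype(np.float64)
    p=cv2.undistortPoints(uv,np.array(im['K']),np.array(im['D'])).reshape(h,w,2)
    c=np.concatenate([p*z[...,None],z[...,None]],-1)
    X=(c-t)@R; X[z==0]=np.nan
    return s,im['frame'],X
E
python3 - <<'E'
from h import *
s,f,X=grab('top','top1.png'); np.save('top1.npy',X)
s2,f2,X2=grab('side','side1.png'); np.save('side1.npy',X2)
print(s)
E
```

```text
{'time_s': 0.0, 'joints': array([ 1.59158085e+00,  2.55758476e-01,  1.06999363e-01, -4.60761713e-04,
       -1.42392665e+00, -2.84618714e-01]), 'qvel': array([-0.00086873,  0.00026973, -0.00189886,  0.00077112,  0.00043126,
       -0.00095092]), 'joint_torque': array([-1.03926093e-03, -3.86626697e+01,  2.37941140e+01,  5.36578149e+00,
       -6.17230646e-03, -3.78380122e-06]), 'eef_pos': array([0.14324055, 0.53049663, 0.23038984]), 'tool_rot': array([ 3.11236312e+00, -4.13079679e-01, -2.55936607e-04]), 'contact_force': array([-0.01862724,  0.08640204,  0.54152406]), 'torque': array([-1.15503651e-05, -2.86993043e-02, -4.11387865e-02]), 'grip_force': 0.0, 'gripper_width': 1.0017008835825096}
```

View pics/top1.png

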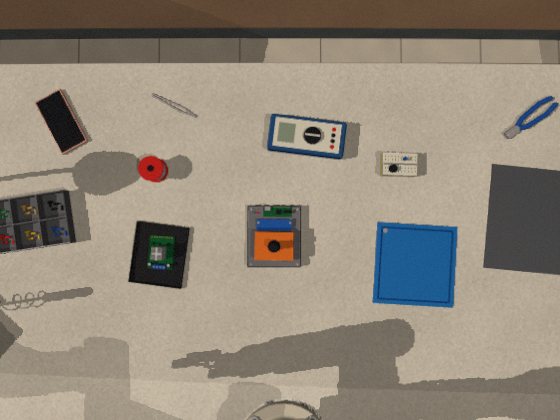

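View pics/side1.png

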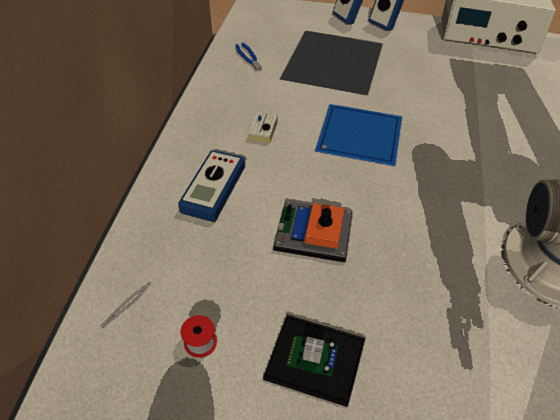

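The top view shows the tray with the board at about (160,253), heat sink on it and blue terminals toward the robot. The jig is at (274,236) with the orange cover (274,246) and its knob, and the mat is at (415,264). The side view agrees. The board and tray look yawed a few degrees.

```bash
python3 - <<'E'
from h import *
f=cv2.imread('pics/top1.png'); X=np.load('top1.npy'); h=cv2.cvtColor(f,cv2.COLOR_BGR2HSV)
H,S,V=h[...,0].astype(int),h[...,1],h[...,2]
def rect(m,n,x0,x1,y0,y1):
    k=np.zeros_like(m); k[y0:y1,x0:x1]=1; m=m&k&np.isfinite(X[...,0])
    P=X[m]; r=cv2.minAreaRect(P[:,:2].astype(np.float32)*1000)
    print(n,m.sum(),'mean',P.mean(0).round(4),'zmed',np.median(P[:,2]).round(4),'rect',np.round(r[0],1),np.round(r[1],1),round(r[2],2))
rect((H<15)&(S>180)&(V>120),'cover',240,310,200,275)
rect((H>95)&(H<125)&(S>120),'lip',240,310,200,235)
rect((H>95)&(H<125)&(S>120),'mat',360,470,210,320)
rect((H>40)&(H<90)&(S>60),'board',130,190,222,290)
rect((V<60),'tray',125,195,215,295)
Z=X[...,2]; 
a=np.zeros_like(Z,bool);a[195:275,240:310]=1
rect(a&(Z>.012)&(Z<.06),'jig',240,310,195,275)
rect((Z>.055),'knob',255,295,230,262)
rect((Z>.03),'sink',140,180,235,270)
rect((Z>.03),'meter',255,360,100,170); rect((Z>.02),'spool',130,175,150,190); rect((Z>.015),'bb',370,430,140,185)
E
```

```text
cover 941 mean [0.4948 0.0212 0.0434] zmed 0.0438 rect [517.5  19.5] [ 90.9 111.4] 89.52
lip 400 mean [0.5432 0.0205 0.0278] zmed 0.0282 rect [543.4  20.1] [82.3 26.4] 89.98
mat 6387 mean [ 0.4437 -0.3271  0.0032] zmed 0.0032 rect [ 443.9 -328.4] [202.5 198.7] 86.16
board 567 mean [0.48   0.2962 0.0048] zmed 0.0049 rect [460.7 311.3] [109.7 124.8] 82.71
tray 2647 mean [0.4686 0.3041 0.0035] zmed 0.003 rect [470.5 303.3] [128.9 149.4] 82.43
jig 3213 mean [0.5165 0.0214 0.0284] zmed 0.0226 rect [515.2  21.4] [129.3 146.1] 89.97
knob 61 mean [0.4954 0.0212 0.0755] zmed 0.0758 rect [495.4  21. ] [17.8 17.8] 45.79
sink 140 mean [0.4769 0.2975 0.042 ] zmed 0.0429 rect [476.8 298.2] [23.1 30.6] 88.3
meter 2746 mean [ 0.7556 -0.0573  0.0387] zmed 0.0388 rect [756.9 -58.1] [184.3  88.6] 83.03
spool 486 mean [0.6766 0.3118 0.047 ] zmed 0.0473 rect [676.7 312.1] [56.2 56.9] 45.93
bb 823 mean [ 0.6892 -0.2833  0.0274] zmed 0.0271 rect [ 689.6 -284.3] [86.3 55.5] 88.46
```

Request:
{"op": "move_arm", "data": {
  "deltas": "1 0 0 0 0 0 -0.95;1 0 0 0 0 0 -0.95;1 0 0 0 0 0 -0.94;1 0 0 0 0 0 -0.94;1 .67 .97 0 0 0 0;1 .67 .97 0 0 0 0;1 .67 .97 0 0 0 0;1 .67 .97 0 0 0 0;1 .67 .97 0 0 0 0;1 .67 .97 0 0 0 0;1 .67 .97 0 0 0 0;1 .67 .97 0 0 0 0;1 .67 .97 0 0 0 0;1 .67 .97 0 0 0 0;1 .67 .97 0 0 0 0;1 .67 .97 0 0 0 0;1 .67 .97 0 0 0 0;1 .67 .97 0 0 0 0;1 .67 .97 0 0 0 0;1 .67 .97 0 0 0 0"
}}

```text
time_s: 1.77
eef_pos: [0.4117, 0.1416, 0.2311]
tool_rot: [3.142, 0.0, -0.001]
contact_force: [0.7, 1.2, -0.6]
gripper_width: 1.0
grip_force: 0.0
```

Request:
{"op": "move_arm", "data": {
  "deltas": "0.6 .67 .97 0 0 0 0;0.6 .67 .97 0 0 0 0;0.6 .67 .97 0 0 0 0;0.6 .67 .97 0 0 0 0;0.6 .67 .97 0 0 0 0;0.6 0 0 0 0 0 0;0.6 0 0 0 0 0 0;.6 0 0 0 0 0 0"
}}

```text
time_s: 2.43
eef_pos: [0.4948, 0.0217, 0.2308]
tool_rot: [3.142, -0.001, -0.002]
contact_force: [-0.2, -0.1, 0.3]
gripper_width: 0.598
grip_force: 0.0
```

```bash
python3 - <<'E'
from h import *
s,f,X=grab('wrist','w1.png'); np.save('w1.npy',X)
print(s['time_s'],s['eef_pos'],s['tool_rot'],s['joints'],s['gripper_width'])
E
```

```text
2.4333 [0.49482624 0.02174759 0.2308287 ] [ 3.14158031e+00 -8.61048349e-04 -1.70597081e-03] [ 3.60645969e-01  1.47365336e-01 -2.88707145e-02 -3.78309803e-04
 -1.39558053e+00  1.20966833e+00] 0.598123389950893
```

View pics/w1.png

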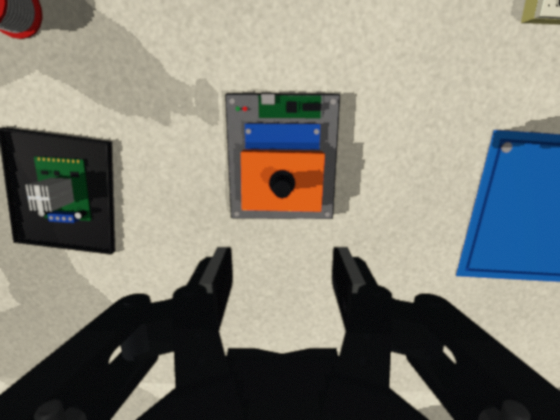

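The wrist view shows the knob at (281,184) on the cover, the jig upright in the picture, the board at left (62,190) and the mat at right.

```bash
cat > m.py <<'E'
from h import *
def rect(X,m,n,box):
    x0,x1,y0,y1=box
    k=np.zeros_like(m); k[y0:y1,x0:x1]=1; m=m&k&np.isfinite(X[...,0])
    m=cv2.morphologyEx(m.astype(np.uint8),cv2.MORPH_OPEN,np.ones((3,3)))>0
    P=X[m]; r=cv2.minAreaRect(P[:,:2].astype(np.float32)*1000)
    print(n,m.sum(),'mean',P.mean(0).round(4),'z',np.median(P[:,2]).round(4),'rect',np.round(r[0],1),np.round(r[1],1),round(r[2],2))
def hsv(f):
    h=cv2.cvtColor(f,cv2.COLOR_RGB2HSV); return h[...,0].astype(int),h[...,1],h[...,2]
E
python3 - <<'E'
from m import *
X=np.load('w1.npy'); f=cv2.imread('pics/w1.png')[:,:,::-1]; H,S,V=hsv(f);Z=X[...,2]
rect(X,(H<15)&(S>180)&(Z>.035)&(Z<.05),'cover',(230,335,140,225))
rect(X,Z>.06,'knob',(255,310,160,210))
rect(X,(H>95)&(H<125)&(S>120),'lip',(235,330,110,160))
rect(X,(Z>.015),'jig',(215,350,80,230))
rect(X,(H>35)&(H<90)&(S>70),'board',(20,105,150,225))
rect(X,(Z>.035),'sink',(10,105,150,225))
rect(X,(Z<.015),'tray?',(0,125,120,260))
E
```

```text
cover 4254 mean [0.4952 0.0207 0.043 ] z 0.043 rect [493.2  20.6] [91.4 67.1] 88.64
knob 320 mean [0.4947 0.021  0.0737] z 0.0748 rect [493.7  21.3] [18.9 18.7] 87.02
lip 1881 mean [0.5426 0.02   0.0276] z 0.0277 rect [542.1  19.5] [85.2 29.5] 89.1
jig 13245 mean [0.5211 0.0208 0.0303] z 0.0269 rect [515.   20.7] [127.5 147.3] 89.87
board 1691 mean [0.484  0.2894 0.0042] z 0.0042 rect [474.3 299.4] [65.9 84. ] 86.24
sink 700 mean [0.4764 0.2961 0.0424] z 0.0433 rect [475.6 298. ] [25.3 30.8] 85.77
tray? 16042 mean [0.4731 0.2996 0.002 ] z 0.0017 rect [466.9 310.4] [172.5 213.2] 81.27
```

Request:
{"op": "move_arm", "data": {
  "deltas": ".6 0 0 .9 0 0 0;.6 0 0 .9 0 0 0;.6 0 0 .9 0 0 0;.6 0 0 .9 0 0 0;.6 0 0 .9 0 0 0;.6 0 0 .9 0 0 0;.6 0 0 .9 0 0 0;.6 0 0 .5 0 0 0;.6 0 0 .4 0 0 0;0 0 0 0 0 0 0;0 0 0 0 0 0 0;0 0 0 0 0 0 0;0 0 0 0 0 0 0;0 0 0 0 0 0 0;0 0 0 0 0 0 0;0 0 0 0 0 0 0",
  "newtons": 50
}}

```text
time_s: 3.82
eef_pos: [0.4958, 0.0222, 0.0522]
tool_rot: [-3.141, -0.0, -0.003]
contact_force: [-1.5, 3.4, 6.2]
gripper_width: 0.213
grip_force: 49.6
```

Request:
{"op": "move_arm", "data": {
  "deltas": "0 0 0 -.3 0 0 0;0 0 0 -.5 0 0 0;0 0 0 -.7 0 0 0;0 0 0 -.9 0 0 0;0 0 0 -.9 0 0 0;0 0 0 -.5 0 0 0;0 0 0 0 0 0 0;0 0 0 0 0 0 0"
}}

```text
time_s: 4.48
eef_pos: [0.4952, 0.0217, 0.1466]
tool_rot: [-3.141, 0.0, -0.001]
contact_force: [-0.6, -0.5, -1.0]
gripper_width: 0.212
grip_force: 49.0
```

```bash
python3 - <<'E'
from m import *
s,f,X=grab('wrist','w2.png'); np.save('w2.npy',X)
H,S,V=hsv(f);Z=X[...,2]
print(s['eef_pos'],s['contact_force'],s['gripper_width'])
rect(X,(H<15)&(S>180),'cover',(100,500,20,400))
E
```

```text
[0.49520197 0.02174766 0.1466179 ] [-0.61473987 -0.51956137 -0.95532386] 0.21212231278182928
cover 12472 mean [0.5079 0.0209 0.137 ] z 0.1374 rect [516.2  20.1] [ 90.5 113.3] 88.75
```

View pics/w2.png

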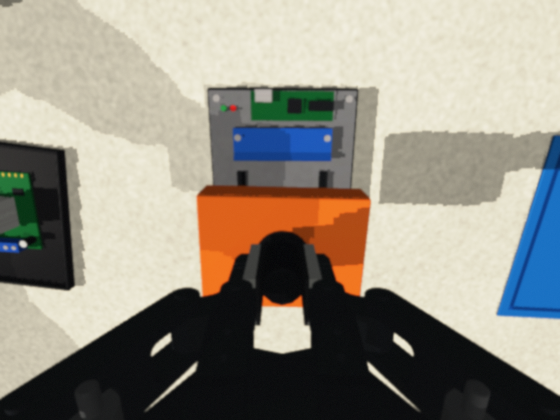

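The cover is held square (orange roof around (283,245)), clear of the guides. Taking it to the mat.

Request:
{"op": "move_arm", "data": {
  "deltas": "0 -.07 .5 0 0 0 0;0 -.14 .93 0 0 0 0;0 -.14 .93 0 0 0 0;0 -.14 .93 0 0 0 0;0 -.14 .93 0 0 0 0;0 -.14 .93 0 0 0 0;0 -.14 .93 0 0 0 0;0 -.14 .93 0 0 0 0;0 -.14 .93 0 0 0 0;0 -.14 .93 0 0 0 0;0 -.14 .93 0 0 0 0;0 -.14 .93 0 0 0 0;0 -.14 .93 0 0 0 0;0 -.14 .93 0 0 0 0;0 -.14 .93 0 0 0 0;0 -.07 .5 0 0 0 0;0 0 0 .6 0 0 0;0 0 0 .9 0 0 0;0 0 0 .9 0 0 0;0 0 0 .9 0 0 0"
}}

```text
time_s: 6.2
eef_pos: [0.4418, -0.3287, 0.062]
tool_rot: [-3.141, 0.001, 0.002]
contact_force: [-0.3, 0.3, -0.9]
gripper_width: 0.218
grip_force: 49.1
```

Request:
{"op": "move_arm", "data": {
  "deltas": "0 0 0 .5 0 0 0;0 0 0 .2 0 0 0;0 0 0 .2 0 0 0;0 0 0 0 0 0 0;0 0 0 0 0 0 0"
}}

```text
time_s: 6.62
eef_pos: [0.443, -0.329, 0.0418]
tool_rot: [3.141, 0.001, 0.001]
contact_force: [0.5, -0.3, -0.9]
gripper_width: 0.213
grip_force: 49.1
```

Request:
{"op": "move_arm", "data": {
  "deltas": "0 0 0 .12 0 0 0;0 0 0 .08 0 0 0;0 0 0 .04 0 0 0;0 0 0 0 0 0 0"
}}

```text
time_s: 6.95
eef_pos: [0.4427, -0.3287, 0.0353]
tool_rot: [3.142, 0.0, 0.0]
contact_force: [0.3, 0.1, -1.0]
gripper_width: 0.215
grip_force: 49.2
```

Request:
{"op": "move_arm", "data": {
  "deltas": "0 0 0 .06 0 0 0;0 0 0 .06 0 0 0;0 0 0 0 0 0 0"
}}

```text
time_s: 7.2
eef_pos: [0.4429, -0.3289, 0.0352]
tool_rot: [3.14, 0.002, 0.002]
contact_force: [-5.5, 5.4, 18.4]
gripper_width: 0.215
grip_force: 51.0
```

Request:
{"op": "move_arm", "data": {
  "deltas": "0 0 0 -.1 0 0 0;.6 0 0 0 0 0 0;.6 0 0 0 0 0 0;.6 0 0 0 0 0 0;.6 0 0 0 0 0 0;.6 0 0 0 0 0 0;.6 0 0 -.3 0 0 0;.6 0 0 -.6 0 0 0;.6 0 0 -.9 0 0 0;.6 0 0 -1 0 0 0;.6 0 0 -1 0 0 0;.6 0 0 -1 0 0 0;.6 0 0 -.5 0 0 0;.6 0 0 0 0 0 0"
}}

```text
time_s: 8.37
eef_pos: [0.4444, -0.3299, 0.1717]
tool_rot: [3.138, 0.001, 0.01]
contact_force: [0.4, -0.3, -0.7]
gripper_width: 0.6
grip_force: 0.0
```

```bash
python3 - <<'E'
from m import *
s,f,X=grab('wrist','w3.png')
H,S,V=hsv(f);Z=X[...,2]
print(s['eef_pos'],s['contact_force'],s['gripper_width'])
rect(X,(H<15)&(S>180),'cover',(100,500,20,400))
rect(X,(H<15)&(S>180)&(Z>.02),'roof',(100,500,20,400))
s,f,X=grab('top'); H,S,V=hsv(f);Z=X[...,2]
rect(X,(H<15)&(S>180),'cover top',(360,470,210,320))
a=np.s_[195:275,240:310]
rect(X,(H>95)&(H<125)&(S>120),'lip',(240,310,200,235))
rect(X,(Z>.012)&(Z<.06),'jig',(235,315,190,280))
E
```

```text
[ 0.44437185 -0.32991489  0.17166172] [ 0.42092108 -0.2809245  -0.68112372] 0.600373770604962
cover 5318 mean [ 0.4441 -0.3302  0.0261] z 0.0261 rect [ 441.6 -330.4] [90.1 66.2] 88.62
roof 5235 mean [ 0.4436 -0.3303  0.0262] z 0.0261 rect [ 441.6 -330.4] [90.1 66.1] 88.53
cover top 0 mean [nan nan nan] z nan rect [0. 0.] [0. 0.] 0.0
lip 357 mean [0.5441 0.0205 0.0276] z 0.0281 rect [544.6  20. ] [82.2 24. ] 89.99
jig 3246 mean [0.5154 0.0213 0.021 ] z 0.0203 rect [515.2  21.5] [129.3 146.1] 89.95m.py:7: RuntimeWarning: Mean of empty slice.
  print(n,m.sum(),'mean',P.mean(0).round(4),'z',np.median(P[:,2]).round(4),'rect',np.round(r[0],1),np.round(r[1],1),round(r[2],2))
  ret = um.true_divide(
  return _methods._mean(a, axis=axis, dtype=dtype,
  ret = ret.dtype.type(ret / rcount)
```

Request:
{"op": "move_arm", "data": {
  "deltas": ".8 0 -.6 0 0 0 0;.8 .06 -.95 0 0 0 0;.8 .06 -.95 0 0 0 0;.8 .06 -.95 0 0 0 0;.8 .06 -.95 0 0 0 0;.8 .06 -.95 0 0 0 0;.8 .06 -.95 0 0 0 0;.8 .06 -.95 0 0 0 0;.8 .06 -.95 0 0 0 0;.8 .06 -.95 0 0 0 0;.8 .06 -.95 0 0 0 0;.8 .06 -.95 0 0 0 0;.8 .06 -.95 0 0 0 0;.8 .06 -.95 0 0 0 0;.8 .06 -.95 0 0 0 0;.8 0 -.15 0 0 0 0;.8 0 0 0 0 0 0;.8 0 0 0 0 0 0"
}}

```text
time_s: 9.97
eef_pos: [0.4631, 0.0223, 0.1665]
tool_rot: [3.141, 0.001, -0.003]
contact_force: [-0.4, 0.1, -0.3]
gripper_width: 0.8
grip_force: 0.0
```

```bash
python3 - <<'E'
from m import *
s,f,X=grab('wrist','w4.png'); np.save('w4.npy',X)
H,S,V=hsv(f);Z=X[...,2]
print(s['eef_pos'],s['tool_rot'],s['gripper_width'])
B=(150,420,20,330)
rect(X,(H>95)&(H<125)&(S>120)&(Z>.02),'lip',B)
rect(X,(Z>.017)&(Z<.05),'jig',B)
rect(X,(abs(Z-.025)<.0025)&(X[...,0]<.522)&(X[...,0]>.455)&(X[...,1]>.022),'guideL',B)
rect(X,(abs(Z-.025)<.0025)&(X[...,0]<.522)&(X[...,0]>.455)&(X[...,1]<.018),'guideR',B)
E
```

```text
[0.46308933 0.02227801 0.16649767] [ 3.14093141e+00  1.21653908e-03 -2.84620644e-03] 0.7998423261400798
lip 2943 mean [0.5427 0.0207 0.0279] z 0.0278 rect [542.7  20.6] [84.1 27.2] 89.4
jig 21064 mean [0.5195 0.0209 0.021 ] z 0.0195 rect [514.   20.8] [126.3 145.8] 89.59
guideL 264 mean [0.4935 0.059  0.0241] z 0.0241 rect [492.3  58.9] [ 5.2 51.2] 89.97
guideR 269 mean [ 0.4921 -0.017   0.0241] z 0.024 rect [492.2 -17. ] [51.6  5.2] 0.09
```

View pics/w4.png

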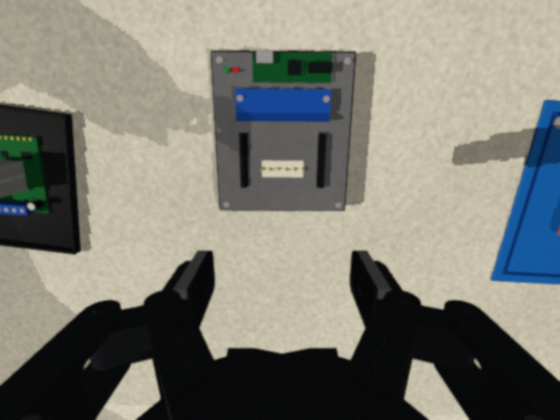

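The wrist view shows the cleared jig with guides at (244,160) and (321,160), the pin strip at (282,169) and the blue lip at (283,105). From this the jig is at (0.5145, 0.021) with a yaw of about 0. Next I'll look at the board from above.

Request:
{"op": "move_arm", "data": {
  "deltas": ".8 0 -.5 0 0 0 0;.8 -.08 -.95 0 0 0 0;.8 -.08 -.95 0 0 0 0;.8 -.08 -.95 0 0 0 0;.8 -.08 -.95 0 0 0 0;.8 -.08 -.95 0 0 0 0;.8 -.08 -.95 0 0 0 0;.8 -.08 -.95 0 0 0 0;.8 -.08 -.95 0 0 0 0;.8 -.08 -.95 0 0 0 0;.8 -.08 -.95 0 0 0 0;.8 -.08 -.95 0 0 0 0;.8 0 -.1 0 0 0 0;.8 0 0 0 0 0 0;.8 0 0 0 0 0 0"
}}

```text
time_s: 11.27
eef_pos: [0.4418, 0.2977, 0.1669]
tool_rot: [3.141, -0.001, -0.001]
contact_force: [0.6, 0.5, -0.6]
gripper_width: 0.799
grip_force: 0.0
```

```bash
python3 - <<'E'
from m import *
s,f,X=grab('wrist','w5.png'); np.save('w5.npy',X)
H,S,V=hsv(f);Z=X[...,2]
print(s['eef_pos'],s['tool_rot'],s['gripper_width'])
B=(150,420,20,300)
rect(X,(H>35)&(H<90)&(S>70)&(Z<.02),'board',B)
rect(X,(Z>.033)&(X[...,0]<.53)&(abs(X[...,1]-.298)<.05),'sink',B)
rect(X,(H>95)&(H<125)&(S>120)&(abs(X[...,1]-.298)<.06),'terminals',B)
E
```

```text
[0.44183859 0.29770809 0.166943  ] [ 3.14079097e+00 -1.03570359e-03 -9.44115412e-04] 0.7986312328485924
board 3282 mean [0.483  0.298  0.0044] z 0.0045 rect [474.9 298.1] [63.4 83.2] 86.34
sink 4509 mean [0.451  0.2965 0.1837] z 0.1953 rect [447.7 295.7] [70.7 77. ] 41.13
terminals 353 mean [0.4406 0.3002 0.012 ] z 0.0149 rect [438.5 300.6] [35.  15.8] 86.6
```

View pics/w5.png

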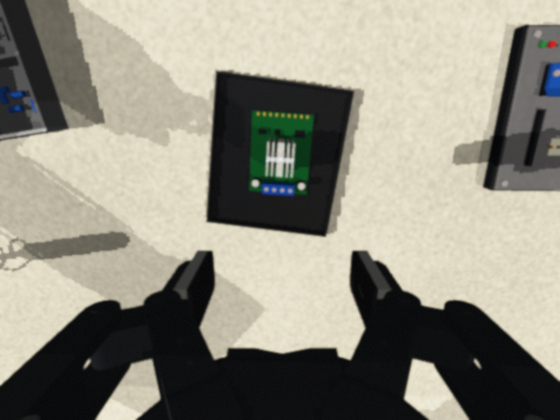

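The wrist view shows the board at about (281,152) with the terminals toward the robot at (278,188). Its yaw is about -3.7° and its centre is (0.475, 0.298).

Request:
{"op": "move_arm", "data": {
  "deltas": ".6 .66 0 0 0 0 .46;.6 .7 0 0 0 0 .46;.6 0 0 .8 0 0 0;.6 0 0 .9 0 0 0;.6 0 0 .9 0 0 0;.6 0 0 .9 0 0 0;.6 0 0 .9 0 0 0;.6 0 0 .8 0 0 0;.6 0 0 .5 0 0 0;.6 0 0 .3 0 0 0;.6 0 0 .16 0 0 0;.6 0 0 0 0 0 0;.6 0 0 0 0 0 0",
  "newtons": 30
}}

```text
time_s: 12.4
eef_pos: [0.4762, 0.2982, 0.0141]
tool_rot: [-3.139, 0.101, -0.002]
contact_force: [0.0, -0.7, 0.8]
gripper_width: 0.6
grip_force: 0.0
```

Request:
{"op": "move_arm", "data": {
  "deltas": ".6 -.03 0 .13 0 0 0;0 0 0 0 0 0 0;0 0 0 0 0 0 0;0 0 0 0 0 0 0;0 0 0 0 0 0 0;0 0 0 0 0 0 0;0 0 0 0 0 0 0",
  "newtons": 30
}}

```text
time_s: 12.98
eef_pos: [0.4752, 0.2986, 0.0105]
tool_rot: [-3.139, 0.1, -0.001]
contact_force: [-0.7, 0.4, 4.0]
gripper_width: 0.278
grip_force: 30.2
```

Request:
{"op": "move_arm", "data": {
  "deltas": "0 0 0 0 0 0 0;0 0 0 0 0 0 0;0 0 0 -.3 0 0 0;0 0 0 -.5 0 0 0;0 0 0 -.8 0 0 0;0 0 0 -.8 0 0 0;0 0 0 -.4 0 0 0;0 0 0 0 0 0 0;0 0 0 0 0 0 0",
  "newtons": 100
}}

```text
time_s: 13.73
eef_pos: [0.4745, 0.2982, 0.0797]
tool_rot: [-3.14, 0.101, 0.001]
contact_force: [0.5, 0.0, -1.1]
gripper_width: 0.268
grip_force: 97.9
```

```bash
python3 - <<'E'
from m import *
s,f,X=grab('wrist','w6.png'); np.save('w6.npy',X)
H,S,V=hsv(f);Z=X[...,2]
print(s['eef_pos'],s['tool_rot'],s['gripper_width'],s['contact_force'])
m=(H>35)&(H<90)&(S>70)&(Z>.03)
rect(X,m,'board',(150,420,20,400))
P=X[m]; P=P[np.isfinite(P[:,0])]; A=np.c_[P[:,:2]-P[:,:2].mean(0),np.ones(len(P))]
for _ in range(3):
    c=np.linalg.lstsq(A,P[:,2],rcond=None)[0]; r=abs(A@c-P[:,2]); k=r<.0015; A,P=A[k],P[k]
print('plane',c,len(P), P.mean(0))
E
```

```text
[0.47454724 0.29815154 0.07965276] [-3.13965750e+00  1.01379320e-01  8.96051722e-04] 0.2676598471217016 [ 0.4681978   0.00302079 -1.11951278]
board 6691 mean [0.4973 0.2959 0.0737] z 0.0734 rect [491.5 295.9] [60.4 47.4] 86.27
plane [-0.01273167  0.00197516  0.07350686] 5912 [0.4988091  0.29498923 0.07348531]
```

View pics/w6.png

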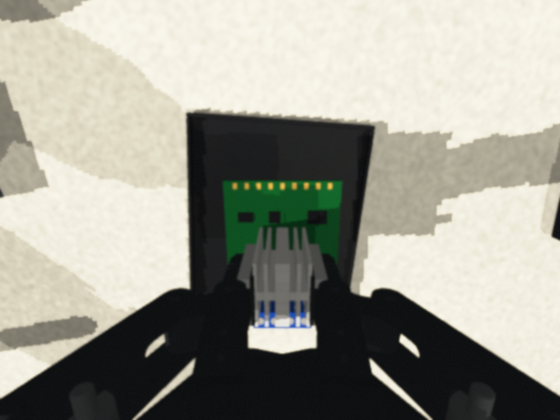

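The board is held level and square with bare edge forward (gold pads at row 185). Taking it to the jig.

Request:
{"op": "move_arm", "data": {
  "deltas": "0 0 0 -.4 0 0 -.46;0 0 0 -.4 0 0 -.46;0 0 .5 0 0 0 0;0 0 .9 0 0 0 0;0 0 .95 0 0 0 0;0 0 .95 0 0 0 0;0 0 .95 0 0 0 0;0 0 .95 0 0 0 0;0 0 .95 0 0 0 0;0 0 .95 0 0 0 0;0 0 .95 0 0 0 0;0 0 .95 0 0 0 0;0 -.08 .95 0 0 0 0;0 -.08 .6 0 0 0 0;0 0 .45 0 0 0 0;0 0 0 0 0 -.62 0;0 0 0 0 0 -.63 0;0 0 0 0 0 0 0;0 0 0 0 0 0 0"
}}

```text
time_s: 15.37
eef_pos: [0.4708, 0.023, 0.0989]
tool_rot: [3.138, -0.001, -0.139]
contact_force: [-0.8, 0.0, -1.3]
gripper_width: 0.265
grip_force: 97.9
```

```bash
python3 - <<'E'
from m import *
s,f,X=grab('wrist','w7.png'); np.save('w7.npy',X)
H,S,V=hsv(f);Z=X[...,2]
print(s['time_s'],s['eef_pos'],s['tool_rot'],s['contact_force'],Ro.from_rotvec(s['tool_rot']).as_matrix().round(4).tolist())
m=(H>35)&(H<90)&(S>70)&(Z>.05)
rect(X,m,'board',(150,420,20,400))
rect(X,(H>95)&(H<125)&(S>120)&(Z>.02)&(X[...,0]>.52),'lip',(150,420,20,400))
P=X[m]; P=P[np.isfinite(P[:,0])]; A=np.c_[P[:,:2]-P[:,:2].mean(0),np.ones(len(P))]
for _ in range(3):
    c=np.linalg.lstsq(A,P[:,2],rcond=None)[0]; r=abs(A@c-P[:,2]); k=r<.0015; A,P=A[k],P[k]
print('plane',c,len(P), P.mean(0),P.max(0))
E
```

```text
15.3667 [0.47081952 0.02304564 0.09889055] [ 3.13824917e+00 -1.43077385e-03 -1.38810213e-01] [-0.79030066  0.03994415 -1.31792655] [[0.9961, -0.0009, -0.0883], [-0.0009, -1.0, -0.0002], [-0.0883, 0.0003, -0.9961]]
board 6465 mean [0.4929 0.0222 0.0909] z 0.0906 rect [488.5  21.9] [60.1 44.9] 89.75
lip 5496 mean [0.5427 0.0204 0.0279] z 0.0277 rect [542.3  20.5] [83.9 27.4] 89.96
plane [-0.0956012  -0.00167278  0.09069842] 5937 [0.49407054 0.0221383  0.09059889] [0.5108705  0.05186131 0.09384176]
```

Request:
{"op": "move_arm", "data": {
  "deltas": "0 .15 .04 .6 0 0 0;0 .15 0 .8 0 0 0;0 .15 0 .6 0 0 0;0 .1 0 .4 0 0 0;0 .05 0 .16 0 0 0;0 0 0 0 0 0 0;0 0 0 0 0 0 0"
}}

```text
time_s: 16.0
eef_pos: [0.4806, 0.0223, 0.0355]
tool_rot: [3.139, 0.001, -0.136]
contact_force: [-0.2, 0.0, 0.1]
gripper_width: 0.264
grip_force: 97.9
```

Request:
{"op": "move_arm", "data": {
  "deltas": "0 .01 0 .1 0 0 0;0 0 0 0 0 0 0;0 0 0 0 0 0 0"
}}

```text
time_s: 16.25
eef_pos: [0.4806, 0.0223, 0.0329]
tool_rot: [-3.138, -0.0, 0.136]
contact_force: [0.4, -0.3, -0.5]
gripper_width: 0.269
grip_force: 97.9
```

Request:
{"op": "move_arm", "data": {
  "deltas": "0 0 0 .06 0 0 0;0 0 0 0 0 0 0;0 0 0 0 0 0 0"
}}

```text
time_s: 16.5
eef_pos: [0.4807, 0.0223, 0.0314]
tool_rot: [-3.139, -0.0, 0.135]
contact_force: [-0.6, -0.2, 1.3]
gripper_width: 0.267
grip_force: 97.9
```

Request:
{"op": "move_arm", "data": {
  "deltas": "0 .24 0 -.021 0 0 0;0 .24 0 -.021 0 0 0;0 .24 0 -.021 0 0 0;0 0 0 0 0 0 0;0 0 0 0 0 0 0"
}}

```text
time_s: 16.92
eef_pos: [0.4998, 0.0223, 0.0311]
tool_rot: [-3.139, -0.0, 0.133]
contact_force: [1.5, -0.8, 1.4]
gripper_width: 0.271
grip_force: 98.5
```

Request:
{"op": "move_arm", "data": {
  "deltas": "0 .1 0 -.009 0 0 0;0 .06 0 -.005 0 0 0;0 0 0 0 0 0 0;0 0 0 0 0 0 0"
}}

```text
time_s: 17.25
eef_pos: [0.5017, 0.0221, 0.0311]
tool_rot: [3.138, 0.0, -0.139]
contact_force: [-2.6, -0.5, 5.0]
gripper_width: 0.268
grip_force: 98.9
```

Request:
{"op": "move_arm", "data": {
  "deltas": "0 .06 0 -.005 0 0 0;0 0 0 0 0 0 0;0 0 0 0 0 0 0"
}}

```text
time_s: 17.5
eef_pos: [0.503, 0.0221, 0.0312]
tool_rot: [3.138, 0.0, -0.139]
contact_force: [-3.6, -0.3, 6.0]
gripper_width: 0.263
grip_force: 98.9
```

Request:
{"op": "move_arm", "data": {
  "deltas": "0 .06 0 -.025 0 0 0;0 .04 0 -.004 0 0 0;0 0 0 0 0 0 0;0 0 0 0 0 0 0"
}}

```text
time_s: 17.83
eef_pos: [0.5045, 0.0222, 0.0313]
tool_rot: [3.138, -0.001, -0.143]
contact_force: [-7.4, 0.8, 7.8]
gripper_width: 0.267
grip_force: 99.0
```

Request:
{"op": "move_arm", "data": {
  "deltas": "0 .08 0 -.007 0 0 0;0 0 0 0 0 0 0;0 0 0 0 0 0 0"
}}

```text
time_s: 18.08
eef_pos: [0.5046, 0.0221, 0.0314]
tool_rot: [3.138, -0.001, -0.149]
contact_force: [-13.0, 2.0, 14.1]
gripper_width: 0.268
grip_force: 100.1
```

Request:
{"op": "move_arm", "data": {
  "deltas": "0 -.03 0 .04 0 .31 0;0 -.02 0 .04 0 .31 0;0 0 0 .04 0 .31 0;0 0 0 .04 0 .32 0;0 0 0 0 0 0 0;0 0 0 0 0 0 0"
}}

```text
time_s: 18.58
eef_pos: [0.5039, 0.0221, 0.0279]
tool_rot: [3.141, -0.001, -0.007]
contact_force: [-12.7, 2.9, 16.6]
gripper_width: 0.267
grip_force: 100.0
```

Request:
{"op": "move_arm", "data": {
  "deltas": "0 0 0 .05 0 0 0;0 0 0 0 0 0 0;0 0 0 0 0 0 0"
}}

```text
time_s: 18.83
eef_pos: [0.5039, 0.0221, 0.0278]
tool_rot: [3.141, -0.0, -0.008]
contact_force: [-18.6, 2.9, 26.5]
gripper_width: 0.267
grip_force: 102.1
```

```bash
cat > p.py <<'E'
from m import *
s,f,X=grab('wrist','w8.png')
H,S,V=hsv(f);Z=X[...,2]
print(s['time_s'],s['eef_pos'],s['tool_rot'],s['contact_force'])
m=(H>35)&(H<90)&(S>70)&(Z>.012)&(X[...,0]<.55)
rect(X,m,'board',(150,420,20,400))
def pl(m,n):
    P=X[m]; P=P[np.isfinite(P[:,0])]; o=P[:,:2].mean(0)
    for _ in range(3):
        A=np.c_[P[:,:2]-o,np.ones(len(P))]
        c=np.linalg.lstsq(A,P[:,2],rcond=None)[0]; P=P[abs(A@c-P[:,2])<.0015]
    print(n,'plane',c.round(4),len(P),P.mean(0).round(4),P.max(0).round(4))
pl(m,'board')
pl((abs(Z-.02)<.003)&(X[...,0]>.45)&(X[...,0]<.58)&(abs(X[...,1]-.021)>.043)&(abs(X[...,1]-.021)<.06),'floor')
E
python3 p.py
```

```text
18.8333 [0.50385795 0.02207262 0.02775782] [ 3.14120218e+00 -3.13959234e-04 -7.67704618e-03] [-18.58100476   2.852506    26.45087369]
board 2939 mean [0.5159 0.0213 0.0221] z 0.0216 rect [512.3  21.1] [27.2 61.7] 0.49
board plane [-0.0197  0.0013  0.0218] 2360 [0.517  0.0205 0.0217] [0.5258 0.0511 0.0234]
floor plane [ 0.0007 -0.0009  0.0191] 11231 [0.5327 0.0214 0.0191] [0.5799 0.081  0.0207]
```

View pics/w8.png

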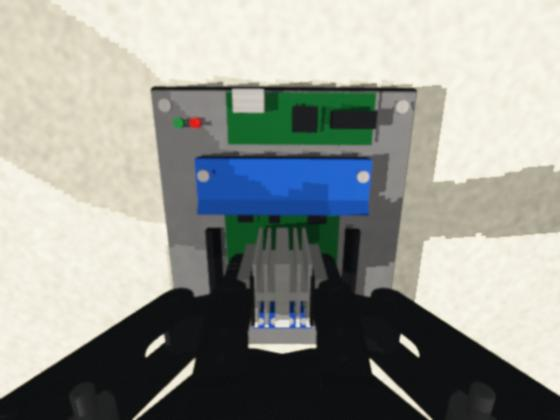

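The board is under the lip and against the stop (blue lip lower edge at row 213). The face plane still shows about 1° nose-down, so I'll level it.

Request:
{"op": "move_arm", "data": {
  "deltas": "0 0 0 0 0 .12 0;0 0 0 0 0 .12 0;0 0 0 0 0 0 0;0 0 0 0 0 0 0"
}}

```text
time_s: 19.22
eef_pos: [0.5041, 0.0221, 0.0277]
tool_rot: [3.141, -0.0, 0.019]
contact_force: [-14.7, 3.3, 25.1]
gripper_width: 0.266
grip_force: 101.6
```

```bash
python3 p.py; python3 -c "
from h import *
print(arm.get_state()['torque'])"
```

```text
19.2167 [0.50412709 0.02209374 0.02766507] [ 3.14108671e+00 -3.95646823e-04  1.92332007e-02] [-14.73392727   3.26465852  25.07134972]
board 2892 mean [0.5162 0.0215 0.022 ] z 0.0216 rect [512.6  21.1] [27.7 61.6] 0.76
board plane [-0.0088 -0.0007  0.0217] 2418 [0.5168 0.0211 0.0217] [0.526  0.0511 0.0232]
floor plane [ 0.0005 -0.0009  0.0192] 11162 [0.5329 0.0215 0.0192] [0.5799 0.081  0.0207]
[ 1.34435452  6.03162324 -0.07685072]
```

Request:
{"op": "move_arm", "data": {
  "deltas": "0 0 0 .02 0 .1 0;0 0 0 0 0 .08 0;0 0 0 0 0 0 0;0 0 0 0 0 0 0"
}}

```text
time_s: 19.6
eef_pos: [0.5046, 0.022, 0.0276]
tool_rot: [3.141, 0.001, 0.04]
contact_force: [-15.6, 3.4, 28.1]
gripper_width: 0.269
grip_force: 102.5
```

```bash
python3 p.py; python3 -c "
from h import *
print(arm.get_state()['torque'])"
```

```text
19.6 [0.50455052 0.02203107 0.02756435] [3.14060375e+00 6.64943333e-04 4.02696395e-02] [-15.62390236   3.42094224  28.10355842]
board 2898 mean [0.5164 0.0215 0.022 ] z 0.0216 rect [512.8  21. ] [61.4 26.7] 89.72
board plane [-0.0184 -0.0025  0.0218] 2158 [0.5178 0.0221 0.0217] [0.5262 0.0511 0.0233]
floor plane [ 0.001  -0.0008  0.0192] 11049 [0.5329 0.0213 0.0192] [0.58   0.081  0.0207]
[1.21635744 6.15632116 0.04039817]
```

```bash
cat > q.py <<'E'
from m import *
A=[grab('wrist') for _ in range(8)]
X=np.nanmean([a[2] for a in A],0); f=A[0][1]; H,S,V=hsv(f); x,y,z=np.moveaxis(X,-1,0)
g=(H>35)&(H<90)&(S>70)&(z<.026)&(z>.018)
for a,b in [(.485,.495),(.495,.503),(.503,.510),(.510,.517),(.517,.522),(.522,.527)]:
    k=g&(x>a)&(x<b)&(abs(y-.021)<.028); fl=(abs(y-.021)>.044)&(abs(y-.021)<.06)&(x>a)&(x<b)&(abs(z-.02)<.004)
    print(a,b,k.sum(),'board',np.round(np.median(z[k])*1e3,2) if k.sum() else '',fl.sum(),'floor',np.round(np.median(z[fl])*1e3,2) if fl.sum() else '')
B=[grab('side') for _ in range(6)]
X=np.nanmean([a[2] for a in B],0); f=B[0][1]; H,S,V=hsv(f); x,y,z=np.moveaxis(X,-1,0)
cv2.imwrite('pics/s2.png',cv2.resize(f[180:280,250:380,::-1],None,fx=6,fy=6,interpolation=cv2.INTER_CUBIC))
g=(H>35)&(H<90)&(S>70)
for a,b in [(.46,.47),(.47,.48),(.48,.49),(.49,.5),(.5,.51),(.51,.52),(.52,.53)]:
    k=g&(x>a)&(x<b)&(abs(y-.021)<.03)&(z<.028); fl=(abs(y-.021)>.044)&(abs(y-.021)<.06)&(x>a)&(x<b)&(abs(z-.02)<.004)
    print(a,b,k.sum(),'board',np.round(np.median(z[k])*1e3,2) if k.sum() else '',fl.sum(),'floor',np.round(np.median(z[fl])*1e3,2) if fl.sum() else '')
E
python3 q.py
```

```text
0.485 0.495 0 board  908 floor 19.15
0.495 0.503 1 board 21.45 753 floor 19.14
0.503 0.51 322 board 21.52 699 floor 19.14
0.51 0.517 821 board 21.52 711 floor 19.11
0.517 0.522 818 board 21.53 534 floor 19.15
0.522 0.527 540 board 21.57 521 floor 19.14
0.46 0.47 18 board 22.54 56 floor 20.25
0.47 0.48 38 board 22.74 55 floor 20.27
0.48 0.49 88 board 22.66 43 floor 20.13
0.49 0.5 25 board 22.48 32 floor 20.2
0.5 0.51 25 board 22.62 33 floor 20.26
0.51 0.52 27 board 22.56 30 floor 20.28
0.52 0.53 63 board 22.98 47 floor 20.48
```

View pics/s2.png

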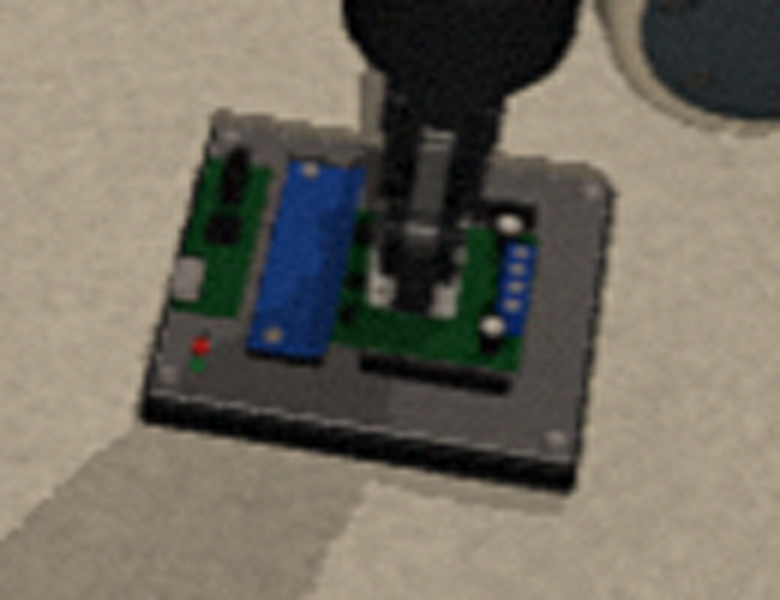

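The side crop shows the board flat between the guides, under the lip. Both depth cameras put its face 2.4 mm above the nest floor along its whole length, and it is pushing 15 N against the stop and 28 N down. I'm handing it in.

```bash
python3 -c "
from workcell import arm
print(arm.close_job())"
```

```text
the job is handed in; nothing more can be done
None
```

I set the dust cover down upright on the mat, loaded the board into the jig against the rear stop and flat on the nest, and handed the job in at about 20 s with the arm still pressing it home; no verdict came back.

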